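# Tidy the utensil tray

## Task

Put the three utensils away in the utensil tray, each lying flat on the tray floor in the compartment shaped for it and pointing the way its compartment is shaped: the spatula, the pastry brush, and the butter spreader, which someone has left in the spatula's place and belongs in the short compartment across the end. Leave the crockery, jar and mill where they stand.

Things in the scene. Friction and masses are not known exactly. Their poses are not given: they have to be found in the camera images.
- tray: Fixed utensil tray, grey floor with light-wood ridges, 280 mm (its x) by 150 mm (its y). Origin: centre of its underside. Floor 8 mm thick; three open compartments bounded by 6 mm ridges whose tops are 20 mm above the counter, with about 4 mm free play round each utensil and gaps in the ridges beside each handle's middle for the fingers
- slot_spatula (a point): Where the spatula's origin belongs, on the tray floor at tray (-30, +32). Its compartment runs along tray x: a 68 mm wide pocket for the blade at the tray's +x side, a 24 mm wide guide for the handle's tail at the -x end. Axes parallel to the tray's
- slot_brush (a point): Where the brush's origin belongs, on the tray floor at tray (-45, -40). Its compartment runs along tray x: a 52 mm wide pocket for the bristle head at the -x end, a 26 mm wide guide for the handle's tail towards +x (so it lies head to tail with the spatula)
- slot_spreader (a point): Where the spreader's origin belongs, on the tray floor at tray (+115, 0). Its compartment runs crosswise, along tray y, at the +x end: a 38 mm wide pocket for the blade at the -y side, a 24 mm wide guide for the handle's tail at the +y side
- spatula: Spatula, 200 mm long, loose, flat on the counter. Origin: middle of its length, on its underside; x runs to the blade, z up. Dark wood handle 16 wide, 16 high, from x = -100 to +20; steel neck 12 wide, 6 high; square steel blade 60 wide, 4 thick, from x = +40 to +100. Balance point at x = -3 mm; grip the handle at about x = -15
- brush: Pastry brush lying flat, 170 mm long, loose on the counter. Origin: middle of its length, on its underside; x runs to the bristles, z up. Dark wood handle 18 wide, 14 high, from x = -85 to +35; steel ferrule 40 wide, 14 high to x = +55; stiff pale bristles 44 wide, 12 high to x = +85. Balance point at x = +6 mm; grip the handle at about x = 0
- spreader: Butter spreader, 130 mm long, at the start left lying loose on the tray floor inside the spatula's compartment. Origin: middle of its length, on its underside; x runs to the blade, z up. Dark wood handle 16 wide, 16 high, from x = -65 to +15; steel blade 30 wide, 4 thick, from x = +12 to +65. Balance point at x = -10 mm; grip the handle there
- jam_jar: Bystander, loose, to be left alone: amber glass jar with a steel lid, 60 mm across, 100 mm high. Origin: centre of its underside
- pepper_mill: Bystander, loose, to be left alone: dark wooden turned pepper mill, 54 mm across, 160 mm high. Origin: centre of its underside
- mug: Bystander, loose, to be left alone: white mug, 76 mm across, 90 mm high, handle at its own +y. Origin: centre of its underside
- tumbler: Bystander, loose, to be left alone: white ceramic beaker without handle, 66 mm across, 100 mm high. Origin: centre of its underside
- salt_bowl: Bystander, loose, to be left alone: small blue bowl, 70 mm across, 40 mm high. Origin: centre of its underside
- small_bowl: Bystander, loose, to be left alone: white bowl, 100 mm across, 50 mm high. Origin: centre of its underside
Things that resemble listed ones, but are neither listed nor needed, are in the scene too. Leave any blue look-alike of the brush alone.

How it is judged:
By the outcome, as a careful person would: the job done as asked, in the order asked, and still so for the second after the job is handed in, with the robot touching nothing.
It also fails if it takes over 72 s, if anything falls off the work surface, if the arm or the gripper's body presses on something with over 40 N, if the wrist force passes 120 N, or if a joint passes its speed limit or range.

## Robot

A 7-joint arm with a two-finger parallel gripper is mounted at the origin on the work surface. World frame = base frame: x ahead of the robot, y to its left, z up, the work surface at z = 0. Lengths are in m, angles in rad, forces in N, time in s.
With the tool pointing down it reaches from about 0.4 to 0.875 m from the base axis. Payload 19.3 kg.
Tool frame: the origin (TCP) lies at the very end of the fingers, on their centre line; the grasp point (between the pads) lies 19 mm behind it; z points along the fingers, y is the line along which they close (so a half turn about z gives the same grasp; the last joint's range is limited). The gripper opens to 85 mm and grips with 20 to 120 N. Pads are 22 mm wide; open, the fingers measure 114 mm over their backs; the gripper's body (76 mm by 85 mm) begins 54 mm behind the grasp point. The pads swing forward as they close: fully open they stand 13 mm farther back than shut.
Start: joints at [-1.355, 0.521, -0.036, 1.599, 0.021, 1.021, -0.113], TCP at [0.176, 0.6, 0.231] pointing down, gripper open.
Joint ranges: [-2.91, 2.91], [-0.3, 2.13], [-1.5, 1.42], [0.17, 2.43], [-1.26, 4.41], [0.16, 1.93], [-2.52, 2.52]. Speed limits (rad/s): [1.89, 1.89, 2.39, 2.39, 3.01, 3.01, 3.01].

## Interface

Orientations are given as [roll, pitch, yaw] about the fixed x, y, z axes, in that order (R = Rz(yaw) Ry(pitch) Rx(roll)).
In Python, from workcell import monitor, optics, workorder gives the robot as it stands.
- The arm moves only by the tool apply_moves, never from a script. Its arguments are lists of equal length, an entry for each row: "linear": the shift along the tool's x, y, z each as a share of 0.1 m, from -1 to 1, a list of three; "delta_rot": the turn, a rotation vector about the tool's x, y, z each as a share of 120 degrees, from -1 to 1, a list of three. A call has exactly 5 rows; each row is the pose to reach, as a shift and turn from the pose commanded when the call began, along the tool's axes at that moment; what a row does not reach only later rows make up. A row lasts 1/12 s, in which the tool goes at most 41.7 mm and 7.16 degrees, less where a joint would pass 70% of its speed; a pose out of reach is approached as far as the arm can. A call with a number of a shift or a turn outside -1 to 1 is refused whole. A call with a gripper value outside its range is refused whole. "gripper" is the opening, from -1 (shut) to 1 (fully open), set as the call begins (left out, the last holds). The fingers move at their own pace and stop on an object; "force" is the grip in N (left out, the last holds). Time passes only in rows, so rows that repeat a pose let the fingers close, or fill a call up. It gives the time, the measured TCP pose, the force, the opening and the grip force at its end, in the units of the state.
- monitor.observe(): the state, without advancing time (a new reading comes with each control period).
- optics.grab_frame(name): name is "scene" or "top" or "wrist"; returns (picture, depth): 420x560x3 uint8, red, green, blue; 420x560 float32, m along the optical axis (not along the pixel's ray), 0 where there is no reading.
- optics.camera_info(name): a dict with "fx", "fy", "cx", "cy" (pixels), "rvec" (rotation vector, rad) and "tvec" (3), from world to camera coordinates, as OpenCV has them; the wrist camera has in their place "T_tool_cam" (4x4, takes a point from camera to tool coordinates, whose origin is the TCP and whose axes are the flange's). Camera axes: x right, y down, z forward; pixel columns grow to the right and rows downward; lengths in m; the calibration is good to about 2 mm. A picture is of the moment at which its call begins: read the wrist's pose just before it. camera_info takes no time and is no camera call.
- workorder.job_done(): hands the job in; it is judged then, once.
The state is a dict: "clock": time; "qpos": joint angles; "qd": joint speeds; "joint_efforts": joint torques, N m; "position": TCP position; "tool_rot": TCP orientation; "force": force on the tool from outside, world axes, zero at the start; "moment": the same for the moment, N m; "grip_width": finger opening in m; "finger_force": force on a finger pad.
Only numpy, scipy, OpenCV 4.12 (cv2) and the standard library are available. Lean on these libraries where they do the work, as an engineer would, in place of code of your own. Each camera call takes 0.05 s, during which the arm holds its last target. There are 200 camera calls.

## Working session

There is one attempt and no reset: what is moved stays moved. The work goes in short steps, Python scripts to look and compute and a tool call to move; the robot and the scene stay as the last step left them, time stands still between calls to the robot, and variables do not carry over. Pictures are saved under pics/ and viewed, at most 10 in all, crops included, and the job is handed in when it is done.

Besides the shell and the picture viewer there is one more tool, called after "Emit:" in YAML: its name, and indented under it one key for each argument. apply_moves: Moves the arm, as the interface text tells. Its arguments: {"type":"object","properties":{"linear":{"type":"array"},"delta_rot":{"type":"array"},"gripper":{"type":"number"},"force":{"type":"number"}},"required":["linear","delta_rot"]}

```bash
mkdir -p pics; ls
python3 - <<'E'
from workcell import monitor, optics
import cv2,numpy as np
s=monitor.observe();print(s)
for n in("scene","top"):
    p,d=optics.grab_frame(n);cv2.imwrite(f"pics/{n}0.png",p[:,:,::-1]);np.savez(f"{n}0.npz",p=p,d=d)
    print(optics.camera_info(n))
print(optics.camera_info("wrist"))
E
```

```text
pics
{'clock': 0.0, 'qpos': array([-1.35518264,  0.52203392, -0.03632407,  1.59997937,  0.02119641,
        1.02111858, -0.11282377]), 'qd': array([ 0.00033352,  0.00219648, -0.00011512, -0.00117194,  0.0013244 ,
        0.00128733,  0.00165542]), 'joint_efforts': array([-8.49961161e-04, -9.27095389e+01,  1.97932407e+00, -3.69929087e+01,
        1.76947145e-02,  8.31427606e-03, -1.80850049e-05]), 'position': array([0.17615369, 0.59931521, 0.23072362]), 'tool_rot': array([-3.14044117e+00,  8.12323764e-05,  2.85573999e+00]), 'force': array([ 1.48023352, -0.26663396,  0.17771604]), 'moment': array([-0.03062294,  0.06148268,  0.01350162]), 'finger_force': 0.0, 'grip_width': 0.08550050446546213}
{'fx': 530.5474636574577, 'fy': 530.5474636574577, 'cx': 274.01080954192474, 'cy': 209.81187596829926, 'rvec': array([ 0.85391741,  2.73951062, -0.81142852]), 'tvec': array([ 0.40386212, -0.23728918,  1.77242438])}
{'fx': 438.34569649271845, 'fy': 438.34569649271845, 'cx': 274.2789947485908, 'cy': 212.01309719854524, 'rvec': array([ 2.21340517, -2.19802002,  0.06420051]), 'tvec': array([-0.01414759,  0.49152102,  1.4318429 ])}
{'fx': 356.0699951258817, 'fy': 356.0699951258817, 'cx': 282.3582577816768, 'cy': 211.09012366983052, 'T_tool_cam': array([[-7.26598713e-04, -9.65090104e-01, -2.61917092e-01,
         6.61896941e-02],
       [ 9.99999351e-01, -9.31090102e-04,  6.56649020e-04,
         9.48542767e-04],
       [-8.77593883e-04, -2.61916445e-01,  9.65090154e-01,
        -1.43734320e-01],
       [ 0.00000000e+00,  0.00000000e+00,  0.00000000e+00,
         1.00000000e+00]])}
```

View pics/top0.png

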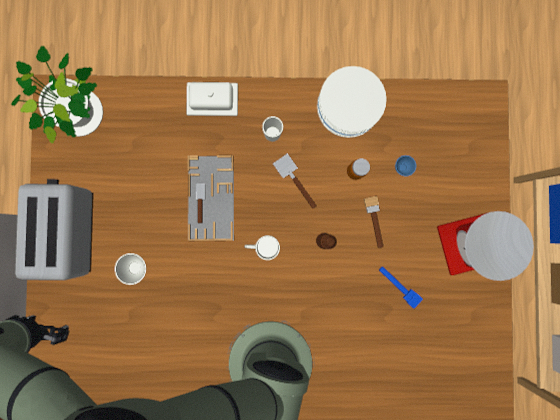

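View pics/scene0.png

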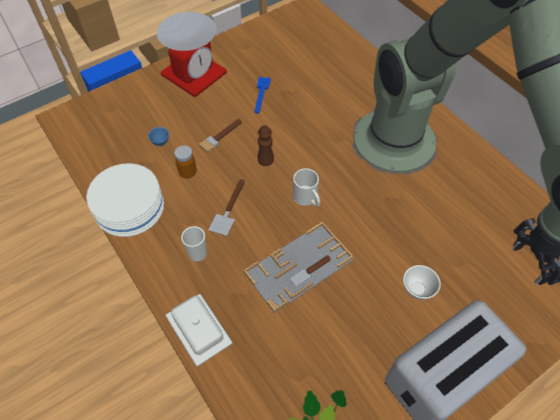

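Top view shows the tray at px (188–233, 155–240), with the spreader in it: blade (200,190), handle end (199,222). The spatula has its blade at (286,165) and tail at (314,207). The brush has its bristles at (372,200) and tail at (380,246). The mug is at (267,248) and the mill at (327,241).

```bash
cat > h.py <<'E'
import numpy as np,cv2
from scipy.spatial.transform import Rotation as Rn
from workcell import monitor,optics
def Tcam(n,s=None):
    "camera->world 4x4"
    i=optics.camera_info(n);T=np.eye(4)
    if n=="wrist":
        T[:3,:3]=Rn.from_euler('xyz',s["tool_rot"]).as_matrix();T[:3,3]=s["position"];return T@i["T_tool_cam"]
    R=cv2.Rodrigues(i["rvec"])[0];T[:3,:3]=R.T;T[:3,3]=-R.T@i["tvec"];return T
def cloud(n,d,T):
    i=optics.camera_info(n);v,u=np.mgrid[:d.shape[0],:d.shape[1]]
    c=np.stack([(u-i["cx"])/i["fx"]*d,(v-i["cy"])/i["fy"]*d,d],-1)
    return c@T[:3,:3].T+T[:3,3]
def plane(n,T,u,v,z):
    i=optics.camera_info(n);r=T[:3,:3]@[(u-i["cx"])/i["fx"],(v-i["cy"])/i["fy"],1]
    return T[:3,3]+r*(z-T[2,3])/r[2]
def ortho(p,d,n,T,x0,x1,y0,y1,z,res):
    "rectified picture at plane z: row down = -x, col right = -y"
    i=optics.camera_info(n);X,Y=np.meshgrid(np.arange(x1,x0,-res),np.arange(y1,y0,-res),indexing='ij')
    P=np.stack([X,Y,np.full_like(X,z)],-1);c=(P-T[:3,3])@T[:3,:3]
    return cv2.remap(p,(c[...,0]/c[...,2]*i["fx"]+i["cx"]).astype('f4'),(c[...,1]/c[...,2]*i["fy"]+i["cy"]).astype('f4'),cv2.INTER_LINEAR)
E
python3 - <<'E'
from h import *
f=np.load("top0.npz");p,d=f["p"],f["d"];T=Tcam("top");W=cloud("top",d,T)
print("tray corners",[plane("top",T,u,v,.02)[:2].round(3) for u,v in((188,155),(233,155),(233,240),(188,240))])
for nm,u,v,z in(("blade",286,165,.004),("tail",314,206,.016),("bristle",372,200,.012),("btail",380,246,.014),("sprblade",201,183,.012),("sprtail",199,222,.024),("mug",267,248,.09),("tumb",272,128,.1),("jar",360,168,.1),("salt",405,166,.04),("mill",327,241,.16)):
    print(nm,plane("top",T,u,v,z)[:2].round(3),W[v,u].round(3))
c=cv2.resize(p[145:260,180:400],None,fx=3.6,fy=3.6,interpolation=cv2.INTER_CUBIC);cv2.imwrite("pics/c.png",c[:,:,::-1])
E
```

```text
tray corners [array([0.676, 0.274]), array([0.678, 0.126]), array([0.399, 0.123]), array([0.398, 0.269])]
blade [ 0.649 -0.049] [ 0.649 -0.049  0.004]
tail [ 0.512 -0.141] [ 0.512 -0.141  0.02 ]
bristle [ 0.534 -0.333] [ 0.534 -0.333  0.014]
btail [ 0.382 -0.359] [ 0.382 -0.359  0.014]
sprblade [0.585 0.231] [0.585 0.231 0.012]
sprtail [0.457 0.234] [0.457 0.234 0.024]
mug [0.376 0.012] [0.373 0.012 0.005]
tumb [ 0.75  -0.001] [ 0.772 -0.001  0.004]
jar [ 0.627 -0.275] [ 0.627 -0.276  0.099]
salt [ 0.643 -0.435] [ 0.649 -0.447  0.   ]
mill [ 0.401 -0.165] [ 0.4   -0.166  0.151]
```

View pics/c.png

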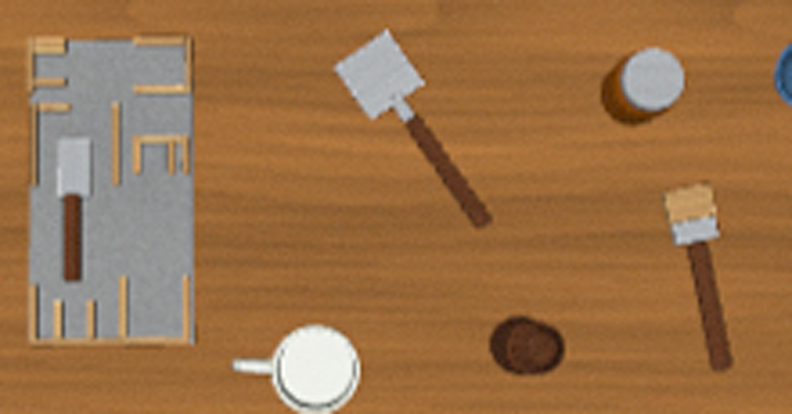

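Crop: the tray's +x points up (world +x) and its +y points left. The crosswise compartment is at the top, with its wide pocket on the right (-y). I'll move above the tray for a close wrist view.

Emit:
apply_moves:
  linear:
    - [-0.19,-0.15,-0.01]
    - [-0.38,-0.31,-0.02]
    - [-0.56,-0.46,-0.03]
    - [-0.75,-0.62,-0.04]
    - [-0.94,-0.77,-0.05]
  delta_rot:
    - [0,0,0]
    - [0,0,0]
    - [0,0,0]
    - [0,0,0]
    - [0,0,0]
  gripper: -0.1
  force: 40

```text
clock: 0.52
position: [0.2451, 0.498, 0.2361]
tool_rot: [-3.141, 0.0, 2.856]
force: [1.6, 0.4, -0.3]
grip_width: 0.0387
finger_force: 0.0
```

Emit:
apply_moves:
  linear:
    - [-0.19,-0.15,-0.01]
    - [-0.38,-0.31,-0.02]
    - [-0.56,-0.46,-0.03]
    - [-0.75,-0.62,-0.04]
    - [-0.94,-0.77,-0.05]
  delta_rot:
    - [0,0,0]
    - [0,0,0]
    - [0,0,0]
    - [0,0,0]
    - [0,0,0]

```text
clock: 0.93
position: [0.3135, 0.3976, 0.2412]
tool_rot: [-3.141, -0.0, 2.856]
force: [0.7, 0.3, 0.2]
grip_width: 0.0385
finger_force: 0.0
```

Emit:
apply_moves:
  linear:
    - [-0.19,-0.15,-0.01]
    - [-0.38,-0.31,-0.02]
    - [-0.56,-0.46,-0.03]
    - [-0.75,-0.62,-0.04]
    - [-0.94,-0.77,-0.05]
  delta_rot:
    - [0,0,0]
    - [0,0,0]
    - [0,0,0]
    - [0,0,0]
    - [0,0,0]

```text
clock: 1.35
position: [0.382, 0.2972, 0.2462]
tool_rot: [-3.141, -0.0, 2.856]
force: [0.7, 0.8, 0.2]
grip_width: 0.0384
finger_force: 0.0
```

Emit:
apply_moves:
  linear:
    - [-0.24,-0.19,-0.01]
    - [-0.47,-0.39,-0.03]
    - [-0.71,-0.58,-0.04]
    - [-0.94,-0.77,-0.05]
    - [-0.94,-0.77,-0.05]
  delta_rot:
    - [0,0,-0.04]
    - [0,0,-0.08]
    - [0,0,-0.11]
    - [0,0,-0.137]
    - [0,0,-0.137]

```text
clock: 1.77
position: [0.4528, 0.1931, 0.2514]
tool_rot: [-3.14, 0.001, 3.141]
force: [0.0, -1.2, -0.6]
grip_width: 0.0384
finger_force: 0.0
```

```bash
cat >> h.py <<'E'
def snap(tag):
    s=monitor.observe();p,d=optics.grab_frame("wrist");T=Tcam("wrist",s)
    np.savez(tag+".npz",p=p,d=d,T=T);cv2.imwrite(f"pics/{tag}.png",p[:,:,::-1])
    print(s["clock"],s["position"].round(4),s["tool_rot"].round(4),s["qpos"].round(2),s["force"].round(1),s["grip_width"].round(4));return p,d,T
E
python3 -c "
from h import *
snap('w1')"
```

```text
Traceback (most recent call last):
  File "h.py", line 25, in snap
    print(s["clock"],s["position"].round(4),s["tool_rot"].round(4),s["qpos"].round(2),s["force"].round(1),s["grip_width"].round(4));return p,d,T
                                                                                                          ^^^^^^^^^^^^^^^^^^^^^
AttributeError: 'float' object has no attribute 'round'
```

View pics/w1.png

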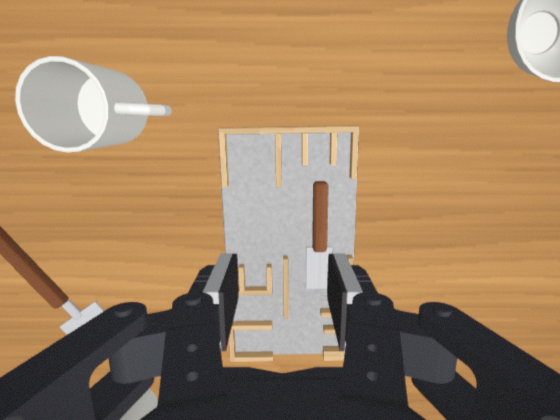

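Wrist view: the tray near edge is at v≈130, with sides at u≈221 and 357. The spreader handle runs from (320,183) to (320,250), with the blade down to v≈290. The fingers hide parts of the far end.

```bash
sed -i 's/s\["grip_width"\].round(4)/round(s["grip_width"],4)/' h.py
cat >> h.py <<'E'
def rect(pts,q=1):
    "centre, size, yaw of the long axis"
    (c,sz,a)=cv2.minAreaRect((pts[:,:2]*1000).astype('f4'))
    if sz[0]<sz[1]: sz=sz[::-1];a+=90
    return np.array(c).round(1),np.array(sz).round(1),round((a+90)%180-90,2)
def line(pts,ax):
    "robust fit of coordinate ax against the other one: value, slope"
    a,b=pts[:,ax],pts[:,1-ax];k=np.ones(len(a),bool)
    for _ in range(4):
        P=np.polyfit(b[k],a[k],1);r=a-np.polyval(P,b);k=abs(r)<max(.001,2*r[k].std())
    return P,k.sum(),r[k].std()
E
python3 - <<'E'
from h import *
p,d,T=snap('w2');W=cloud("wrist",d,T);x,y,z=np.moveaxis(W,-1,0)
i=p.astype(int);br=(i[...,0]<130)&(i[...,0]>i[...,2]+25)
reg=(d>0)&(x>.36)&(x<.72)&(y>.09)&(y<.31)
print("counter z",np.median(z[reg&(z<.004)]),"floor",np.median(z[reg&(abs(z-.008)<.003)]),"ridge",np.median(z[reg&(abs(z-.02)<.003)]))
rg=reg&(z>.017)&(z<.0225)&~br
# outer edges of the ridges: per row/col extremes
R=W[rg]
for nm,ax,sgn,lo,hi in(("y-",1,-1,.39,.53),("y+",1,1,.39,.53),("x-",0,-1,.13,.265)):
    o=1-ax;b=np.arange(lo,hi,.003);E=[]
    for t in b:
        m=R[abs(R[:,o]-t)<.0015]
        if len(m): E.append([*m[np.argmax(sgn*m[:,ax])][:2]])
    E=np.array(E);P,n,sd=line(E,ax);print(nm,P.round(4),n,sd.round(5),"at ctr",np.polyval(P,.538 if ax else .198).round(4))
h=reg&br&(z>.020)&(z<.028);print("handle",h.sum(),rect(W[h]),np.median(z[h]))
hm=cv2.connectedComponentsWithStats(h.astype('u1'));print(hm[2][1:][:,[0,1,2,3,4]])
E
```

```text
1.8167 [0.4514 0.1955 0.2512] [-3.1408e+00  1.0000e-04  3.1392e+00] [-0.58  0.29  0.07  1.92 -0.02  0.93  1.06] [-0.8  0.9 -0.2] 0.0383
counter z 0.0013108238001073302 floor 0.00932830648331956 ridge 0.021132514440099226
y- [ 1.1732 -0.3683] 35 0.02635 at ctr 0.2629
y+ [-0.3988  0.4392] 35 0.00715 at ctr 0.2246
x- [-0.0134  0.4027] 45 0.00026 at ctr 0.4001
handle 223 (array([493.8, 229. ]), array([75.8, 12. ]), -7.05) 0.023922635882976107
[[311 184  13  68 223]]
```

```bash
cat >> h.py <<'E'
def onplane(mask,T,zp,n="wrist"):
    i=optics.camera_info(n);v,u=np.nonzero(mask);r=np.stack([(u-i["cx"])/i["fx"],(v-i["cy"])/i["fy"],np.ones(len(u))],-1)@T[:3,:3].T
    return (T[:3,3]+r*((zp-T[2,3])/r[:,2])[:,None])[:,:2]*1000
def bar(pts):
    "elongated blob: centre of extents, length, width, axis angle deg"
    c=pts.mean(0);w,V=np.linalg.eigh(np.cov((pts-c).T));a=V[:,1];a=a*np.sign(a[0]) if abs(a[0])>.3 else a;b=np.array([-a[1],a[0]])
    s,t=(pts-c)@a,(pts-c)@b;e=lambda q:(np.percentile(q,.7),np.percentile(q,99.3))
    (s0,s1),(t0,t1)=e(s),e(t);return (c+a*(s0+s1)/2+b*(t0+t1)/2).round(1),round(s1-s0,1),round(t1-t0,1),round(np.degrees(np.arctan2(a[1],a[0])),2)
def big(mask,k=1):
    n,l,st,_=cv2.connectedComponentsWithStats(mask.astype('u1'));o=np.argsort(-st[1:,4])+1;return [l==j for j in o[:k]]
E
python3 - <<'E'
from h import *
f=np.load('w2.npz');p,d,T=f["p"],f["d"],f["T"];W=cloud("wrist",d,T);x,y,z=np.moveaxis(W,-1,0)
hsv=cv2.cvtColor(p,cv2.COLOR_RGB2HSV).astype(int)
reg=(x>.36)&(x<.72)&(y>.09)&(y<.31)
i=p.astype(int)
print("handle px",i[215,320],"counter",i[215,190],"ridge",i[130,290],"floor",i[220,260],"blade",i[270,318])
for t in(100,130):
    h=big(reg&(i[...,0]<t)&(i[...,0]>i[...,2]+25)&(z>.015))[0];print(t,h.sum(),bar(onplane(h,T,.0252)))
# tray outline (floor+ridges) by scan rows: colour of floor grey or ridge, use depth z>.005
m=reg&(z>.0055);v0=np.arange(140,255,3)
def sub(arr,side,thr=.0055):
    return None
for nm,side in(("L",0),("R",1)):
    E=[]
    for v in v0:
        u=np.nonzero(m[v,190:400])[0]+190
        u=u[0]-.5 if side==0 else u[-1]+.5
        E.append(plane("wrist",T,u,v,.0212)[:2])
    E=np.array(E);P,n,sd=line(E,1);print(nm,P.round(4),n,sd.round(5),np.polyval(P,.54).round(4))
print([ (v,np.nonzero(m[v,190:400])[0][[0,-1]]+190) for v in (150,170,200,220,240)])
E=[]
for u in range(225,354,3):
    v=np.nonzero(m[100:200,u])[0][0]+100-.5;E.append(plane("wrist",T,u,v,.0212)[:2])
P,n,sd=line(np.array(E),0);print("near",P.round(4),n,sd.round(5))
print([(v,i[v,240:270:15].tolist()) for v in range(350,362,2)])
E
```

```text
handle px [147  95  64] counter [188 140  86] ridge [215 183 137] floor [189 189 189] blade [209 210 213]
100 31 (array([511.1, 227.7]), np.float64(34.1), np.float64(0.0), np.float64(1.03))
130 236 (array([493.2, 231.7]), np.float64(75.9), np.float64(11.4), np.float64(-1.37))
L [0.0132 0.1222] 35 0.0003 0.1294
R [0.0731 0.2413] 29 0.00294 0.2807
[(150, array([217, 355])), (170, array([218, 354])), (200, array([220, 353])), (220, array([221, 352])), (240, array([222, 352]))]
near [-0.013   0.4018] 41 0.00029
[(350, [[183, 184, 185], [187, 186, 187]]), (352, [[178, 170, 165], [178, 171, 165]]), (354, [[156, 127, 92], [157, 128, 91]]), (356, [[157, 128, 92], [159, 129, 92]]), (358, [[191, 160, 117], [194, 161, 117]]), (360, [[228, 195, 148], [228, 197, 148]])]
```

```bash
cat >> h.py <<'E'
def tray(p,T,W,verbose=1):
    "outer ridge edges -> tray pose"
    S=cv2.cvtColor(cv2.GaussianBlur(p,(3,3),0),cv2.COLOR_RGB2HSV)[...,1].astype(float)
    return S
E
python3 - <<'E'
from h import *
f=np.load('w2.npz');p,T=f["p"],f["T"]
H=cv2.cvtColor(p,cv2.COLOR_RGB2HSV).astype(int);S,V=H[...,1],H[...,2]
print(S[150,205:235],S[160,345:370],S[120:140,290])
w=np.zeros(S.shape,bool);w[170:262,295:345]=1
for t in(155,165,175):
    h=big(w&(V<t)&(S>90))[0];print(t,h.sum(),bar(onplane(h,T,.0240)))
m=S<115
def scan(seq,fn,zp,ax):
    E=np.array([plane("wrist",T,*fn(k),zp)[:2] for k in seq]);P,n,sd=line(E,ax);return P.round(4),n,round(sd,5)
L=lambda v:(np.nonzero(m[v,200:260])[0][0]+199.5,v); R=lambda v:(np.nonzero(m[v,330:380])[0][-1]+330.5,v)
N=lambda u:(u,np.nonzero(m[110:160,u])[0][0]+109.5)
print("L ridge",scan(range(136,182),L,.02,1),"L floor",scan(range(192,255),L,.008,1))
print("R ridge",scan(range(136,174),R,.02,1),"R floor",scan(range(185,250),R,.008,1))
print("near",scan(range(226,352),N,.02,0))
F=lambda u:(u,np.nonzero(m[340:370,u])[0][-1]+340.5)
print("far",scan(range(238,270),F,.02,0))
E
```

```text
[140 134 133 133 137 138 138 136 135 136 132 108  86  88  85  88  90  91
  92  45   1   1   1   3   1   1   1   1   1   1] [  0   4  36  98 100  91  88  88  88  85  97 133 137 137 138 137 138 134
 133 137 136 139 135 133 134] [134 135 139 133 137 139 137 127 106  98  93  91  90  87  67  10   1   0
   1   1]
155 937 (array([494.6, 234.5]), np.float64(77.9), np.float64(14.3), np.float64(0.78))
165 941 (array([494.6, 234.5]), np.float64(77.9), np.float64(14.3), np.float64(0.81))
175 941 (array([494.6, 234.5]), np.float64(77.9), np.float64(14.3), np.float64(0.81))
L ridge (array([0.0111, 0.1226]), np.int64(46), np.float64(0.00031)) L floor (array([0.0106, 0.1202]), np.int64(61), np.float64(0.00033))
R ridge (array([0.007 , 0.2699]), np.int64(38), np.float64(0.00033)) R floor (array([0.0128, 0.2704]), np.int64(65), np.float64(0.00031))
near (array([-0.0128,  0.4015]), np.int64(126), np.float64(0.00032))
far (array([-0.3076,  0.7373]), np.int64(32), np.float64(0.00285))
```

Emit:
apply_moves:
  linear:
    - [-0.12,0.08,0.2]
    - [-0.24,0.16,0.4]
    - [-0.36,0.24,0.6]
    - [-0.48,0.32,0.8]
    - [-0.58,0.393,1.0]
  delta_rot:
    - [0,0,-0.007]
    - [0,0,-0.007]
    - [0,0,-0.007]
    - [0,0,-0.007]
    - [0,0,-0.007]

```text
clock: 2.28
position: [0.5079, 0.2392, 0.1501]
tool_rot: [3.141, -0.0, -3.125]
force: [0.6, 1.1, -0.0]
grip_width: 0.0381
finger_force: 0.0
```

Emit:
apply_moves:
  linear:
    - [0,0,0.25]
    - [0,0,0.5]
    - [0,0,0.75]
    - [0,0,0.9]
    - [0,0,0.9]
  delta_rot:
    - [0,0,0]
    - [0,0,0]
    - [0,0,0]
    - [0,0,0]
    - [0,0,0]

```text
clock: 2.7
position: [0.5057, 0.2379, 0.0582]
tool_rot: [-3.14, -0.005, -3.125]
force: [-0.5, -0.4, -0.3]
grip_width: 0.0382
finger_force: 0.0
```

Run:
```python
from h import *
p,d,T=snap('w3')
```

```text
2.7 [0.5057 0.2379 0.0582] [-3.1397 -0.0046 -3.1246] [-0.57  0.66  0.04  1.9  -0.04  0.58  1.08] [-0.5 -0.4 -0.3] 0.0382
```

View pics/w3.png

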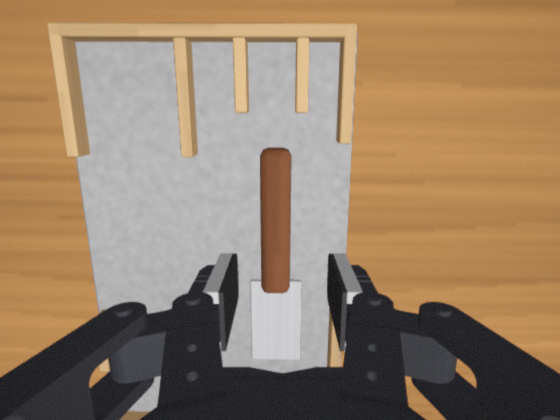

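The fingers straddle the handle but sit about 6 px (3 mm) off centre; handle centre u≈276, finger centre u≈283. The readings also lag, so I'll correct and let the arm settle.

Emit:
apply_moves:
  linear:
    - [-0.02,-0.025,0.1]
    - [-0.02,-0.025,0.15]
    - [-0.02,-0.025,0.15]
    - [-0.02,-0.025,0.15]
    - [-0.02,-0.025,0.15]
  delta_rot:
    - [0,0,0]
    - [0,0,0]
    - [0,0,0]
    - [0,0,0]
    - [0,0,0]

```text
clock: 3.17
position: [0.5103, 0.2352, 0.0469]
tool_rot: [3.141, 0.001, -3.126]
force: [0.7, 0.4, 0.5]
grip_width: 0.0386
finger_force: 0.0
```

Run:
```python
from h import *
p,d,T=snap('w4')
H=cv2.cvtColor(p,cv2.COLOR_RGB2HSV).astype(int);S,V=H[...,1],H[...,2]
w=np.zeros(S.shape,bool);w[100:330,245:315]=1
h=big(w&(V<165)&(S>90))[0];print(h.sum(),bar(onplane(h,T,.0240)))
```

```text
3.1667 [0.5103 0.2352 0.0469] [ 3.1412e+00  6.0000e-04 -3.1259e+00] [-0.56  0.69  0.03  1.9  -0.04  0.56  1.09] [0.7 0.4 0.5] 0.0386
4653 (array([494.9, 234.9]), np.float64(77.3), np.float64(14.6), np.float64(0.58))
```

Emit:
apply_moves:
  linear:
    - [0,0,0.15]
    - [0,0,0.28]
    - [0,0,0.34]
    - [0,0,0.34]
    - [0,0,0.34]
  delta_rot:
    - [0,0,0]
    - [0,0,0]
    - [0,0,0]
    - [0,0,0]
    - [0,0,0]

```text
clock: 3.63
position: [0.5099, 0.2349, 0.0121]
tool_rot: [-3.141, -0.001, -3.126]
force: [0.6, 0.1, 0.5]
grip_width: 0.0385
finger_force: 0.0
```

Emit:
apply_moves:
  linear:
    - [0,0,0]
    - [0,0,0]
    - [0,0,0]
    - [0,0,0]
    - [0,0,0]
  delta_rot:
    - [0,0,0]
    - [0,0,0]
    - [0,0,0]
    - [0,0,0]
    - [0,0,0]
  gripper: -1
  force: 50

```text
clock: 4.05
position: [0.5104, 0.2351, 0.013]
tool_rot: [3.141, 0.001, -3.126]
force: [-1.0, -0.4, 6.7]
grip_width: 0.0145
finger_force: 49.6
```

Emit:
apply_moves:
  linear:
    - [0,0,-0.25]
    - [0,0,-0.5]
    - [-0.1,-0.05,-0.7]
    - [-0.3,-0.15,-0.8]
    - [-0.5,-0.244,-0.8]
  delta_rot:
    - [0,0,0]
    - [0,0,0]
    - [0,0,0]
    - [0,0,0]
    - [0,0,0]

```text
clock: 4.47
position: [0.5621, 0.2119, 0.0955]
tool_rot: [3.14, 0.004, -3.125]
force: [0.4, 0.2, -1.1]
grip_width: 0.0143
finger_force: 49.0
```

Emit:
apply_moves:
  linear:
    - [-0.2,0,0]
    - [-0.4,0,0]
    - [-0.6,0,0]
    - [-0.8,0,0]
    - [-0.93,0,0]
  delta_rot:
    - [0,0,0.05]
    - [0,0,0.1]
    - [0,0,0.15]
    - [0,0,0.2]
    - [0,0,0.25]

```text
clock: 4.88
position: [0.6552, 0.2127, 0.0927]
tool_rot: [3.141, 0.001, 2.628]
force: [0.1, 0.1, -0.6]
grip_width: 0.0143
finger_force: 49.0
```

Emit:
apply_moves:
  linear:
    - [0,0,0]
    - [0,0,0]
    - [0,0,0]
    - [0,0,0]
    - [0,0,0]
  delta_rot:
    - [0,0,0.05]
    - [0,0,0.1]
    - [0,0,0.15]
    - [0,0,0.2]
    - [0,0,0.25]

```text
clock: 5.3
position: [0.6535, 0.2129, 0.0926]
tool_rot: [3.141, -0.0, 2.105]
force: [-0.5, 1.1, -0.6]
grip_width: 0.0145
finger_force: 49.0
```

Emit:
apply_moves:
  linear:
    - [0,0,0]
    - [0,0,0]
    - [0,0,0]
    - [0,0,0]
    - [0,0,0]
  delta_rot:
    - [0,0,0.058]
    - [0,0,0.116]
    - [0,0,0.174]
    - [0,0,0.23]
    - [0,0,0.252]

```text
clock: 5.72
position: [0.6533, 0.2132, 0.0925]
tool_rot: [3.142, -0.0, 1.575]
force: [0.5, 0.1, 0.3]
grip_width: 0.0146
finger_force: 49.0
```

Emit:
apply_moves:
  linear:
    - [0,0,0]
    - [0,0,0]
    - [0,0,0]
    - [0,0,0]
    - [0,0,0]
  delta_rot:
    - [0,0,0]
    - [0,0,0]
    - [0,0,0]
    - [0,0,0]
    - [0,0,0]

```text
clock: 6.13
position: [0.6535, 0.2128, 0.0924]
tool_rot: [3.142, -0.0, 1.583]
force: [-0.4, 1.3, -0.1]
grip_width: 0.0145
finger_force: 49.0
```

Run:
```python
from h import *
p,d,T=snap('w5')
```

```text
6.1333 [0.6535 0.2128 0.0924] [ 3.1415e+00 -2.0000e-04  1.5832e+00] [-0.67  0.83  0.46  1.54 -0.44  0.87 -0.05] [-0.4  1.3 -0.1] 0.0145
```

View pics/w5.png

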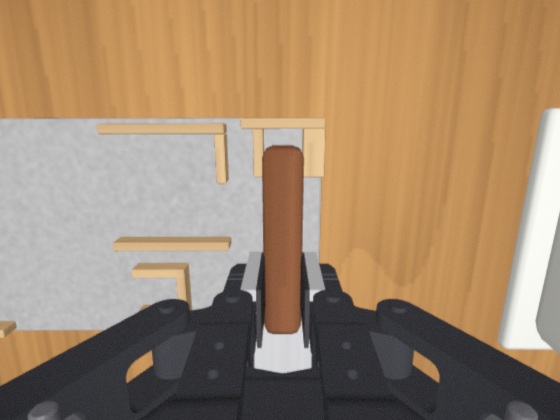

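The handle lies centred over its guide (ridges at u 264 and 303, handle centre 283). The tray's end ridge is at v≈129 and the tail end at v≈147.

Run:
```python
from h import *
f=np.load('w5.npz');p,T=f["p"],f["T"];S=cv2.cvtColor(p,cv2.COLOR_RGB2HSV)[...,1].astype(int)
print(S[150,245:330]);print(S[110:140,285],S[110:140,295])
for u,v in((264,165),(303,165),(285,129),(285,119)):print(u,v,plane("wrist",T,u,v,.02).round(4))
zt=.0924+.011
H=cv2.cvtColor(p,cv2.COLOR_RGB2HSV).astype(int);w=np.zeros(S.shape,bool);w[140:340,255:312]=1
h=big(w&(H[...,2]<165)&(S>90))[0];print(h.sum(),bar(onplane(h,T,zt)))
```

```text
[  0   1   0   1   3   3   3  11  66  90  88  89  89  91  90  90  90  96
  75  34  83 128 154 148 143 144 145 151 144 145 146 149 148 154 143 146
 142 143 145 141 146 145 147 138 146 141 141 142 142 149 146 147 142 154
 138  79  33  68  98  93  88  89  90  91  92  90  91  90  91  87  88  88
  89  88  88  87  88  85  90 103 129 132 135 134 131]
[138 139 136 136 133 137 136 126 103  90  91  89  91  90  89  89  90  86
  37   4   3   1   1   1   1   1   1   1   1   1] [136 138 134 136 136 133 134 124 103  91  90  89  89  91  90  88  93  91
  40   5   1   3   1   3   1   0   0   3   1   1]
264 165 [0.6422 0.2503 0.02  ]
303 165 [0.6659 0.2506 0.02  ]
285 129 [0.6547 0.2718 0.02  ]
285 119 [0.6546 0.2775 0.02  ]
7059 (array([653.5, 229.6]), np.float64(76.8), np.float64(14.9), np.float64(90.57))
```

Emit:
apply_moves:
  linear:
    - [-0.007,0.008,0.2]
    - [-0.007,0.008,0.4]
    - [-0.007,0.008,0.58]
    - [-0.007,0.008,0.7]
    - [-0.007,0.008,0.72]
  delta_rot:
    - [0,0,0]
    - [0,0,0]
    - [0,0,0]
    - [0,0,0]
    - [0,0,0]

```text
clock: 6.6
position: [0.6532, 0.2118, 0.0181]
tool_rot: [-3.139, 0.001, 1.583]
force: [-0.2, 0.6, -0.9]
grip_width: 0.0145
finger_force: 49.0
```

Emit:
apply_moves:
  linear:
    - [0,0,0.03]
    - [0,0,0.06]
    - [0,0,0.065]
    - [0,0,0.065]
    - [0,0,0.065]
  delta_rot:
    - [0,0,0]
    - [0,0,0]
    - [0,0,0]
    - [0,0,0]
    - [0,0,0]

```text
clock: 7.02
position: [0.6546, 0.2123, 0.0144]
tool_rot: [3.141, -0.0, 1.582]
force: [0.3, -0.0, -0.0]
grip_width: 0.014
finger_force: 49.0
```

Emit:
apply_moves:
  linear:
    - [0,0,0]
    - [0,0,0]
    - [0,0,0]
    - [0,0,0]
    - [0,0,0]
  delta_rot:
    - [0,0,0]
    - [0,0,0]
    - [0,0,0]
    - [0,0,0]
    - [0,0,0]
  gripper: -0.4

```text
clock: 7.43
position: [0.6543, 0.2122, 0.0139]
tool_rot: [3.142, -0.0, 1.582]
force: [0.4, -0.2, -0.2]
grip_width: 0.0253
finger_force: 0.0
```

Emit:
apply_moves:
  linear:
    - [0,0,-0.05]
    - [0,0,-0.2]
    - [0,0,-0.45]
    - [0,0,-0.75]
    - [0,0,-1.0]
  delta_rot:
    - [0,0,0]
    - [0,0,0]
    - [0,0,0]
    - [0,0,0]
    - [0,0,0]

```text
clock: 7.85
position: [0.6546, 0.212, 0.1169]
tool_rot: [3.14, -0.0, 1.582]
force: [-0.3, -0.0, 0.1]
grip_width: 0.0255
finger_force: 0.0
```

Run:
```python
from h import *
p,d,T=snap('w6');i=cv2.cvtColor(p,cv2.COLOR_RGB2HSV).astype(int);S=i[...,1]
w=np.zeros(S.shape,bool);w[80:340,230:340]=1
h=big(w&(i[...,2]<165)&(S>90))[0];print(h.sum(),bar(onplane(h,T,.024)));v,u=np.nonzero(h);print(u.min(),u.max(),v.min(),v.max())
```

```text
7.85 [0.6546 0.212  0.1169] [ 3.1404e+00 -2.0000e-04  1.5820e+00] [-0.68  0.8   0.47  1.53 -0.43  0.91 -0.06] [-0.3 -0.   0.1] 0.0255
2425 (array([654.6, 229. ]), np.float64(76.0), np.float64(14.6), np.float64(90.55))
271 293 133 245
```

Emit:
apply_moves:
  linear:
    - [-0.2,0,-0.2]
    - [-0.4,0,-0.4]
    - [-0.6,0,-0.6]
    - [-0.8,0,-0.8]
    - [-0.95,0,-0.95]
  delta_rot:
    - [0,0,0]
    - [0,0,0]
    - [0,0,0]
    - [0,0,0]
    - [0,0,0]
  gripper: -0.1

```text
clock: 8.32
position: [0.6557, 0.115, 0.2118]
tool_rot: [3.139, -0.0, 1.581]
force: [0.2, 0.7, 0.1]
grip_width: 0.0384
finger_force: 0.0
```

Emit:
apply_moves:
  linear:
    - [-0.2,-0.02,0]
    - [-0.4,-0.04,0]
    - [-0.6,-0.06,0]
    - [-0.8,-0.08,0]
    - [-0.95,-0.1,0]
  delta_rot:
    - [0,0,0.05]
    - [0,0,0.1]
    - [0,0,0.15]
    - [0,0,0.2]
    - [0,0,0.24]

```text
clock: 8.73
position: [0.6463, 0.0203, 0.2097]
tool_rot: [3.141, -0.0, 1.073]
force: [0.7, 0.8, -0.8]
grip_width: 0.0384
finger_force: 0.0
```

Emit:
apply_moves:
  linear:
    - [-0.2,0.06,0]
    - [-0.4,0.12,0]
    - [-0.6,0.18,0]
    - [-0.8,0.24,0]
    - [-0.84,0.26,0]
  delta_rot:
    - [0,0,0.05]
    - [0,0,0.1]
    - [0,0,0.15]
    - [0,0,0.2]
    - [0,0,0.233]

```text
clock: 9.15
position: [0.6289, -0.068, 0.2099]
tool_rot: [3.141, 0.0, 0.582]
force: [-0.4, -0.0, -0.1]
grip_width: 0.0385
finger_force: 0.0
```

Emit:
apply_moves:
  linear:
    - [0,0,0]
    - [0,0,0]
    - [0,0,0]
    - [0,0,0]
    - [0,0,0]
  delta_rot:
    - [0,0,0]
    - [0,0,0]
    - [0,0,0]
    - [0,0,0]
    - [0,0,0]

```text
clock: 9.57
position: [0.6299, -0.0635, 0.2089]
tool_rot: [-3.141, -0.0, 0.594]
force: [1.1, 0.3, -0.3]
grip_width: 0.0384
finger_force: 0.0
```

Run:
```python
from h import *
p,d,T=snap('w7');i=cv2.cvtColor(p,cv2.COLOR_RGB2HSV).astype(int);S=i[...,1]
q,_=optics.grab_frame("scene")
cv2.imwrite("pics/c7.png",np.hstack([cv2.resize(p,(400,300)),cv2.resize(q[190:340,220:420],(400,300),interpolation=cv2.INTER_CUBIC)])[:,:,::-1])
```

```text
9.5667 [ 0.6299 -0.0635  0.2089] [-3.1413e+00 -3.0000e-04  5.9400e-01] [-0.47  0.69  0.78  1.63 -0.54  1.05 -0.51] [ 1.1  0.3 -0.3] 0.0384
```

View pics/c7.png

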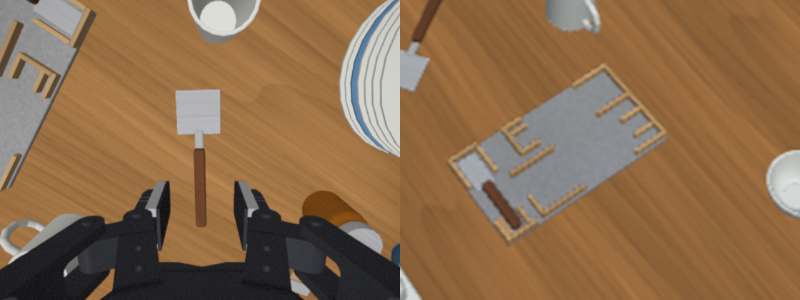

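Left: the spatula is fully visible, handle (200,149)–(200,226) in the half-size view. Right: the spreader lies in the end compartment with its blade in the wide pocket.

Run:
```python
from h import *
f=np.load('w7.npz');p,T=f["p"],f["T"];i=cv2.cvtColor(p,cv2.COLOR_RGB2HSV).astype(int);S,V=i[...,1],i[...,2]
w=np.zeros(S.shape,bool);w[195:325,255:305]=1
print(V[260,262:300],S[260,262:300])
h=big(w&(V<150)&(S>90))[0];print(h.sum(),bar(onplane(h,T,.0155)))
w[:]=0;w[115:192,235:320]=1
b=big(w&(S<60))[0];q=onplane(b,T,.004);print("blade",rect(q/1000),q.mean(0))
```

```text
[161 162 159 158 158 158 157 157 159 157 136 108 107 109 110 108 108 109
 111 110 114 115 111 103  92  99 152 172 173 172 172 170 173 172 171 174
 175 173] [147 143 148 148 148 150 148 145 148 151 150 156 160 157 153 151 156 157
 152 165 150 149 149 156 169 152 148 145 149 147 141 144 140 142 148 144
 143 149]
1795 (array([ 560.5, -106.3]), np.float64(119.2), np.float64(16.8), np.float64(35.17))
blade (array([647.8, -44.5]), array([64. , 60.1]), 35.37) [649.65265494 -43.40201026]
```

Emit:
apply_moves:
  linear:
    - [-0.15,-0.01,0.2]
    - [-0.3,-0.02,0.4]
    - [-0.45,-0.03,0.6]
    - [-0.57,-0.039,0.8]
    - [-0.57,-0.039,1.0]
  delta_rot:
    - [0,0,-0.0105]
    - [0,0,-0.0105]
    - [0,0,-0.0105]
    - [0,0,-0.0105]
    - [0,0,-0.0105]

```text
clock: 10.08
position: [0.5785, -0.0941, 0.1083]
tool_rot: [-3.142, 0.001, 0.612]
force: [0.6, -0.2, 0.7]
grip_width: 0.0383
finger_force: 0.0
```

Emit:
apply_moves:
  linear:
    - [0,0,0.3]
    - [0,0,0.5]
    - [0,0,0.6]
    - [0,0,0.6]
    - [0,0,0.6]
  delta_rot:
    - [0,0,0]
    - [0,0,0]
    - [0,0,0]
    - [0,0,0]
    - [0,0,0]

```text
clock: 10.5
position: [0.5805, -0.0931, 0.0493]
tool_rot: [3.141, 0.0, 0.614]
force: [-0.0, 0.4, 0.8]
grip_width: 0.0384
finger_force: 0.0
```

Run:
```python
from h import *
p,d,T=snap('w8');i=cv2.cvtColor(p,cv2.COLOR_RGB2HSV).astype(int);S,V=i[...,1],i[...,2]
w=np.zeros(S.shape,bool);w[60:250,240:325]=1
h=big(w&(V<150)&(S>90))[0];print(h.sum(),bar(onplane(h,T,.0155)));v,u=np.nonzero(h);print(u.min(),u.max(),v.min(),v.max())
t=onplane(h,T,.0155);a=np.array([.816,.578]);print("front end along axis from TCP",np.percentile((t-monitor.observe()["position"][:2]*1000)@a,99.5))
```

```text
10.5 [ 0.5805 -0.0931  0.0493] [3.1414e+00 1.0000e-04 6.1370e-01] [-0.34  0.82  0.61  1.85 -0.7   0.7  -0.29] [-0.   0.4  0.8] 0.0384
2104 (array([593.8, -82.8]), np.float64(37.6), np.float64(15.3), np.float64(35.32))
267 297 179 249
front end along axis from TCP 35.30143128742633
```

Emit:
apply_moves:
  linear:
    - [0,0,0.2]
    - [0,0,0.36]
    - [0,0,0.44]
    - [0,0,0.44]
    - [0,0,0.44]
  delta_rot:
    - [0,0,0]
    - [0,0,0]
    - [0,0,0]
    - [0,0,0]
    - [0,0,0]

```text
clock: 10.97
position: [0.5807, -0.093, 0.0057]
tool_rot: [3.141, -0.0, 0.614]
force: [0.8, -0.5, 0.1]
grip_width: 0.038
finger_force: 0.0
```

Emit:
apply_moves:
  linear:
    - [0,0,0]
    - [0,0,0]
    - [0,0,0]
    - [0,0,0]
    - [0,0,0]
  delta_rot:
    - [0,0,0]
    - [0,0,0]
    - [0,0,0]
    - [0,0,0]
    - [0,0,0]
  gripper: -1
  force: 60

```text
clock: 11.38
position: [0.5809, -0.0929, 0.0061]
tool_rot: [3.141, -0.001, 0.614]
force: [-2.3, 1.0, 11.1]
grip_width: 0.0138
finger_force: 59.1
```

Emit:
apply_moves:
  linear:
    - [0,0,-0.1]
    - [0,0,-0.3]
    - [0,0,-0.5]
    - [0,0,-0.75]
    - [0,0,-1.0]
  delta_rot:
    - [0,0,0]
    - [0,0,0]
    - [0,0,0]
    - [0,0,0]
    - [0,0,0]

```text
clock: 11.8
position: [0.5801, -0.0929, 0.1067]
tool_rot: [3.142, 0.0, 0.613]
force: [0.3, -0.2, -1.6]
grip_width: 0.0138
finger_force: 59.0
```

Emit:
apply_moves:
  linear:
    - [0.06,-0.15,-0.1]
    - [0.12,-0.35,-0.2]
    - [0.2,-0.55,-0.3]
    - [0.27,-0.72,-0.4]
    - [0.33,-0.9,-0.4]
  delta_rot:
    - [0,0,0]
    - [0,0,0]
    - [0,0,0]
    - [0,0,0]
    - [0,0,0]

```text
clock: 12.22
position: [0.556, 0.0006, 0.1474]
tool_rot: [3.141, -0.003, 0.613]
force: [1.7, -1.0, -1.2]
grip_width: 0.0145
finger_force: 59.1
```

Emit:
apply_moves:
  linear:
    - [0.07,-0.18,0]
    - [0.13,-0.36,0]
    - [0.2,-0.54,0]
    - [0.27,-0.72,0]
    - [0.33,-0.9,0]
  delta_rot:
    - [0,0,0]
    - [0,0,0]
    - [0,0,0]
    - [0,0,0]
    - [0,0,0]

```text
clock: 12.63
position: [0.5304, 0.0933, 0.1458]
tool_rot: [-3.142, -0.001, 0.614]
force: [0.6, 0.2, -1.4]
grip_width: 0.0142
finger_force: 59.1
```

Emit:
apply_moves:
  linear:
    - [0.07,-0.18,0]
    - [0.13,-0.36,0]
    - [0.2,-0.54,0]
    - [0.27,-0.72,0]
    - [0.33,-0.9,0]
  delta_rot:
    - [0,0,0]
    - [0,0,0]
    - [0,0,0]
    - [0,0,0]
    - [0,0,0]

```text
clock: 13.05
position: [0.5055, 0.1859, 0.1458]
tool_rot: [-3.141, -0.001, 0.614]
force: [-0.8, -0.9, -0.4]
grip_width: 0.0142
finger_force: 59.1
```

Emit:
apply_moves:
  linear:
    - [0.05,-0.12,0]
    - [0.1,-0.25,0]
    - [0.15,-0.37,0]
    - [0.18,-0.46,0]
    - [0.18,-0.46,0]
  delta_rot:
    - [0,0,0.058]
    - [0,0,0.116]
    - [0,0,0.174]
    - [0,0,0.23]
    - [0,0,0.2875]

```text
clock: 13.47
position: [0.4933, 0.2352, 0.1455]
tool_rot: [-3.14, 0.0, 0.008]
force: [0.2, 0.7, -0.8]
grip_width: 0.014
finger_force: 59.1
```

Emit:
apply_moves:
  linear:
    - [0,0,0.2]
    - [0,0,0.4]
    - [0,0,0.5]
    - [0,0,0.5]
    - [0,0,0.5]
  delta_rot:
    - [0,0,0]
    - [0,0,0]
    - [0,0,0]
    - [0,0,0]
    - [0,0,0]

```text
clock: 13.88
position: [0.4941, 0.2327, 0.0955]
tool_rot: [-3.142, 0.0, 0.011]
force: [0.2, -0.2, -0.4]
grip_width: 0.0141
finger_force: 59.1
```

Run:
```python
from h import *
p,d,T=snap('w9')
```

```text
13.8833 [0.4941 0.2327 0.0955] [-3.1415e+00  1.0000e-04  1.1100e-02] [-1.12  0.79  0.86  1.95 -0.84  0.81 -1.34] [ 0.2 -0.2 -0.4] 0.0141
```

View pics/w9.png

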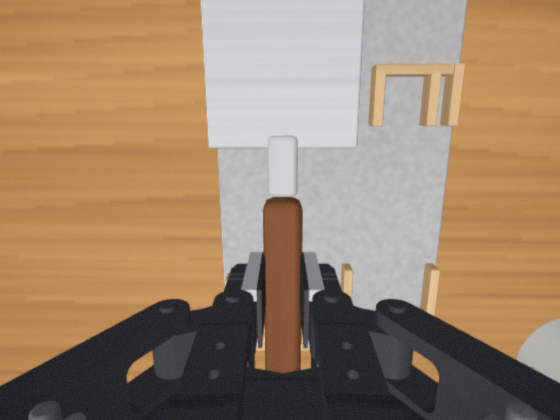

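The spatula is held square: blade lower edge is level at v≈148, handle centred at u≈283. The tray floor edges are at u≈221 and 441.

Run:
```python
from h import *
f=np.load('w9.npz');p,T=f["p"],f["T"];i=cv2.cvtColor(p,cv2.COLOR_RGB2HSV).astype(int);S,V=i[...,1],i[...,2]
P=lambda u,v,z:plane("wrist",T,u,v,z)[:2].round(4)
for v in(165,195,225):
    m=np.nonzero(S[v,200:470]<60)[0]+200;a,b=P(m[0]-.5,v,.008),P(m[-1]+.5,v,.008);print(v,a,b,(a+b)/2)
c=np.nonzero(S[90,360:480]>60)[0]+360;print(c)   # brush guide ridges row 90
print("ridge top v",np.nonzero(S[50:140,400]>60)[0]+50)
print("handle front",P(283,198,.0955+.010),"blade corners",P(208,148,.0955-.006+.004),P(356.5,147.5,.0955-.006+.004))
print("far ridge end brush",P(440,65,.02),P(440,76,.02))
```

```text
165 [0.5285 0.2764] [0.53   0.1269] [0.52925 0.20165]
195 [0.5085 0.2758] [0.5101 0.1269] [0.5093  0.20135]
225 [0.4876 0.2758] [0.4892 0.1263] [0.4884  0.20105]
[371 372 373 374 375 376 377 378 379 380 381 382 383 384 423 424 425 426
 427 428 429 430 431 432 433 434 435 436 437 438 439 444 445 446 447 448
 449 450 451 452 453 454 455 456 457 458 459 460 461 462 463 464 465 466
 467 468 469 470 471 472 473 474 475 476 477 478 479]
ridge top v [64 65 66 67 68 69 70 71 72 73 74 75]
handle front [0.5295 0.2339] blade corners [0.5471 0.2644] [0.548  0.2043]
far ridge end brush [0.5889 0.1443] [0.583  0.1436]
```

Emit:
apply_moves:
  linear:
    - [0,0,0.2]
    - [0,0,0.4]
    - [0,0,0.58]
    - [0,0,0.7]
    - [0,0,0.73]
  delta_rot:
    - [0,0,0]
    - [0,0,0]
    - [0,0,0]
    - [0,0,0]
    - [0,0,0]

```text
clock: 14.35
position: [0.4938, 0.2328, 0.0211]
tool_rot: [3.141, 0.001, 0.011]
force: [-0.6, -0.3, -1.7]
grip_width: 0.0142
finger_force: 59.1
```

Emit:
apply_moves:
  linear:
    - [0,0,0.03]
    - [0,0,0.06]
    - [0,0,0.075]
    - [0,0,0.075]
    - [0,0,0.075]
  delta_rot:
    - [0,0,0]
    - [0,0,0]
    - [0,0,0]
    - [0,0,0]
    - [0,0,0]

```text
clock: 14.77
position: [0.4942, 0.233, 0.0147]
tool_rot: [-3.141, -0.0, 0.012]
force: [-0.0, -0.3, -1.0]
grip_width: 0.0138
finger_force: 59.1
```

Emit:
apply_moves:
  linear:
    - [0,0,0]
    - [0,0,0]
    - [0,0,0]
    - [0,0,0]
    - [0,0,0]
  delta_rot:
    - [0,0,0]
    - [0,0,0]
    - [0,0,0]
    - [0,0,0]
    - [0,0,0]
  gripper: -0.4

```text
clock: 15.18
position: [0.494, 0.2329, 0.0144]
tool_rot: [-3.142, -0.0, 0.012]
force: [0.8, -0.3, 0.9]
grip_width: 0.0257
finger_force: 0.0
```

Emit:
apply_moves:
  linear:
    - [0,0,-0.05]
    - [0,0,-0.2]
    - [0,0,-0.45]
    - [0,0,-0.75]
    - [0,0,-1.0]
  delta_rot:
    - [0,0,0]
    - [0,0,0]
    - [0,0,0]
    - [0,0,0]
    - [0,0,0]

```text
clock: 15.6
position: [0.494, 0.2325, 0.1161]
tool_rot: [3.141, -0.0, 0.011]
force: [0.6, 0.6, 0.4]
grip_width: 0.0255
finger_force: 0.0
```

Emit:
apply_moves:
  linear:
    - [0.01,0.1,-0.2]
    - [0.02,0.3,-0.4]
    - [0.02,0.5,-0.6]
    - [0.03,0.75,-0.8]
    - [0.03,0.95,-0.97]
  delta_rot:
    - [0,0,0]
    - [0,0,0]
    - [0,0,0]
    - [0,0,0]
    - [0,0,0]
  gripper: -0.1

```text
clock: 16.02
position: [0.498, 0.1362, 0.2129]
tool_rot: [-3.141, -0.0, 0.011]
force: [0.1, -0.6, -0.2]
grip_width: 0.0385
finger_force: 0.0
```

Emit:
apply_moves:
  linear:
    - [0.01,0.2,0]
    - [0.02,0.4,0]
    - [0.02,0.6,0]
    - [0.03,0.8,0]
    - [0.03,0.95,0]
  delta_rot:
    - [0,0,0]
    - [0,0,0]
    - [0,0,0]
    - [0,0,0]
    - [0,0,0]

```text
clock: 16.43
position: [0.502, 0.0412, 0.2118]
tool_rot: [-3.142, -0.0, 0.01]
force: [-0.3, -0.8, 0.1]
grip_width: 0.0387
finger_force: 0.0
```

Emit:
apply_moves:
  linear:
    - [0.01,0.2,0]
    - [0.02,0.4,0]
    - [0.02,0.6,0]
    - [0.03,0.8,0]
    - [0.03,0.95,0]
  delta_rot:
    - [0,0,0]
    - [0,0,0]
    - [0,0,0]
    - [0,0,0]
    - [0,0,0]

```text
clock: 16.85
position: [0.5061, -0.0537, 0.2117]
tool_rot: [3.141, -0.0, 0.01]
force: [0.8, 0.6, -0.6]
grip_width: 0.0384
finger_force: 0.0
```

Emit:
apply_moves:
  linear:
    - [0.01,0.2,0]
    - [0.02,0.4,0]
    - [0.02,0.6,0]
    - [0.03,0.8,0]
    - [0.03,0.95,0]
  delta_rot:
    - [0,0,0]
    - [0,0,0]
    - [0,0,0]
    - [0,0,0]
    - [0,0,0]

```text
clock: 17.27
position: [0.5101, -0.1487, 0.2118]
tool_rot: [3.141, -0.0, 0.01]
force: [0.9, 0.5, -0.3]
grip_width: 0.0377
finger_force: 0.0
```

Emit:
apply_moves:
  linear:
    - [0.01,0.2,0]
    - [0.02,0.4,0]
    - [0.02,0.6,0]
    - [0.03,0.8,0]
    - [0.03,0.95,0]
  delta_rot:
    - [0,0,0]
    - [0,0,0]
    - [0,0,0]
    - [0,0,0]
    - [0,0,0]

```text
clock: 17.68
position: [0.5141, -0.2437, 0.2118]
tool_rot: [3.141, -0.0, 0.01]
force: [-0.0, -1.4, -0.2]
grip_width: 0.0385
finger_force: 0.0
```

Emit:
apply_moves:
  linear:
    - [0.01,0.2,0]
    - [0.02,0.4,0]
    - [0.02,0.6,0]
    - [0.03,0.8,0]
    - [0.03,0.93,0]
  delta_rot:
    - [0,0,-0.02]
    - [0,0,-0.04]
    - [0,0,-0.06]
    - [0,0,-0.075]
    - [0,0,-0.075]

```text
clock: 18.1
position: [0.518, -0.3369, 0.2118]
tool_rot: [3.141, 0.0, 0.169]
force: [0.3, -0.5, 0.5]
grip_width: 0.0385
finger_force: 0.0
```

Emit:
apply_moves:
  linear:
    - [0,0,0]
    - [0,0,0]
    - [0,0,0]
    - [0,0,0]
    - [0,0,0]
  delta_rot:
    - [0,0,0]
    - [0,0,0]
    - [0,0,0]
    - [0,0,0]
    - [0,0,0]

```text
clock: 18.52
position: [0.5189, -0.3339, 0.2114]
tool_rot: [-3.141, -0.0, 0.17]
force: [0.1, 0.1, -0.1]
grip_width: 0.0381
finger_force: 0.0
```

Run:
```python
from h import *
p,d,T=snap('w10')
q,_=optics.grab_frame("scene")
cv2.imwrite("pics/c10.png",np.hstack([cv2.resize(p,(400,300)),cv2.resize(q[190:340,220:420],(400,300),interpolation=cv2.INTER_CUBIC)])[:,:,::-1])
```

```text
18.5167 [ 0.5189 -0.3339  0.2114] [-3.1413e+00 -1.0000e-04  1.6970e-01] [-0.05  0.69  0.85  1.67 -0.58  1.05 -0.42] [ 0.1  0.1 -0.1] 0.0381
```

View pics/c10.png

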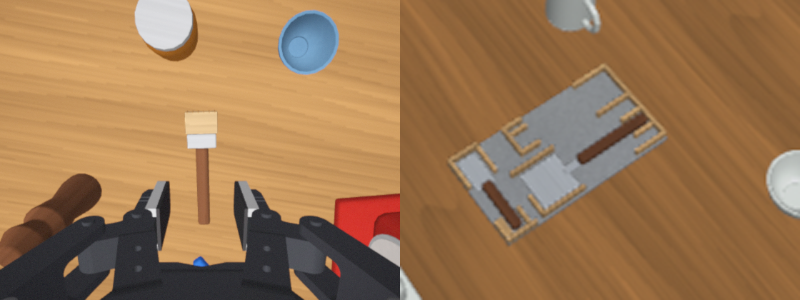

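Right: the spatula is seated in its compartment. Left: the brush handle runs (202,148)–(204,224) in the half-size view, with its bristles on top at (201,122).

Run:
```python
from h import *
f=np.load('w10.npz');p,T=f["p"],f["T"];i=cv2.cvtColor(p,cv2.COLOR_RGB2HSV).astype(int);S,V=i[...,1],i[...,2]
w=np.zeros(S.shape,bool);w[190:330,255:315]=1
print(V[260,265:302])
for t in(135,150,160):
    h=big(w&(V<t)&(S>90))[0];print(h.sum(),bar(onplane(h,T,.0135)))
w[:]=0;w[170:215,245:320]=1
b=big(w&(S<60))[0];q=onplane(b,T,.014);print("ferrule",rect(q/1000),q.mean(0))
```

```text
[214 213 213 213 213 214 213 215 214 209 188 149 151 152 152 156 155 157
 157 155 154 154 149 142 140 126 116 135 192 213 215 214 214 213 212 213
 212]
274 (array([ 441.3, -354.6]), np.float64(114.6), np.float64(2.9), np.float64(11.24))
574 (array([ 440.5, -353.3]), np.float64(115.7), np.float64(6.6), np.float64(10.95))
1766 (array([ 439.4, -348. ]), np.float64(115.7), np.float64(17.1), np.float64(11.4))
ferrule (array([ 507.3, -334.3]), array([39.5, 20.1]), -80.31) [ 507.24277711 -334.34281515]
```

Emit:
apply_moves:
  linear:
    - [-0.15,0,0.2]
    - [-0.3,0,0.4]
    - [-0.45,0,0.6]
    - [-0.56,-0.003,0.8]
    - [-0.56,-0.003,1.0]
  delta_rot:
    - [0,0,-0.012]
    - [0,0,-0.012]
    - [0,0,-0.012]
    - [0,0,-0.012]
    - [0,0,-0.012]

```text
clock: 19.03
position: [0.4612, -0.3443, 0.1108]
tool_rot: [3.141, 0.001, 0.192]
force: [1.3, -0.1, 0.6]
grip_width: 0.0385
finger_force: 0.0
```

Emit:
apply_moves:
  linear:
    - [0,0,0.3]
    - [0,0,0.5]
    - [0,0,0.62]
    - [0,0,0.62]
    - [0,0,0.62]
  delta_rot:
    - [0,0,0]
    - [0,0,0]
    - [0,0,0]
    - [0,0,0]
    - [0,0,0]

```text
clock: 19.45
position: [0.4633, -0.3442, 0.0497]
tool_rot: [3.141, 0.0, 0.194]
force: [0.1, 0.2, 0.5]
grip_width: 0.0382
finger_force: 0.0
```

Run:
```python
from h import *
p,d,T=snap('w11');i=cv2.cvtColor(p,cv2.COLOR_RGB2HSV).astype(int);S,V=i[...,1],i[...,2]
pos=monitor.observe()["position"][:2]*1000
w=np.zeros(S.shape,bool);w[60:240,240:325]=1
h=big(w&(V<175)&(S>90))[0];q=onplane(h,T,.0135);print(h.sum(),bar(q))
v,u=np.nonzero(h);print(u.min(),u.max(),v.min(),v.max())
a=np.array([np.cos(.1955),np.sin(.1955)]);b=np.array([-a[1],a[0]])
print("front",np.percentile((q-pos)@a,99.5),"lat",np.percentile((q-pos)@b,[1,99]))
w[:]=0;w[60:215,190:380]=1
m=big(w&(S<60))[0];q=onplane(m,T,.014);print("ferrule",rect(q/1000),((rect(q/1000)[0]-pos)@np.c_[a,b]))
```

```text
19.45 [ 0.4633 -0.3442  0.0497] [3.1415e+00 3.0000e-04 1.9370e-01] [ 0.1   0.82  0.65  1.88 -0.76  0.71 -0.17] [0.1 0.2 0.5] 0.0382
2008 (array([ 480.8, -339.8]), np.float64(31.4), np.float64(17.5), np.float64(11.03))
265 300 180 239
front 33.483063388087416 lat [-7.48533189  9.91007483]
ferrule (array([ 506.9, -334.5]), array([39.7, 19.5]), -78.94) [44.35988482  1.3005344 ]
```

Emit:
apply_moves:
  linear:
    - [-0.005,-0.012,0.2]
    - [-0.005,-0.012,0.36]
    - [-0.005,-0.012,0.43]
    - [-0.005,-0.012,0.43]
    - [-0.005,-0.012,0.43]
  delta_rot:
    - [0,0,0]
    - [0,0,0]
    - [0,0,0]
    - [0,0,0]
    - [0,0,0]

```text
clock: 19.92
position: [0.4628, -0.3433, 0.0073]
tool_rot: [3.141, -0.0, 0.194]
force: [-1.5, 0.0, 0.3]
grip_width: 0.0386
finger_force: 0.0
```

Emit:
apply_moves:
  linear:
    - [0,0,0]
    - [0,0,0]
    - [0,0,0]
    - [0,0,0]
    - [0,0,0]
  delta_rot:
    - [0,0,0]
    - [0,0,0]
    - [0,0,0]
    - [0,0,0]
    - [0,0,0]
  gripper: -1
  force: 60

```text
clock: 20.33
position: [0.4631, -0.3433, 0.0076]
tool_rot: [3.141, -0.001, 0.194]
force: [-0.7, 2.2, 12.4]
grip_width: 0.0157
finger_force: 58.6
```

Emit:
apply_moves:
  linear:
    - [0,0,-0.1]
    - [0,0,-0.3]
    - [0,0,-0.5]
    - [0,0,-0.75]
    - [0,0,-1.0]
  delta_rot:
    - [0,0,0]
    - [0,0,0]
    - [0,0,0]
    - [0,0,0]
    - [0,0,0]

```text
clock: 20.75
position: [0.4623, -0.3429, 0.1082]
tool_rot: [3.141, 0.0, 0.193]
force: [0.3, 1.1, -1.0]
grip_width: 0.0158
finger_force: 59.2
```

Emit:
apply_moves:
  linear:
    - [0,0,-0.25]
    - [0,0,-0.5]
    - [0,0,-0.75]
    - [0,0,-1.0]
    - [0,0,-1.0]
  delta_rot:
    - [0,0,0]
    - [0,0,0]
    - [0,0,0]
    - [0,0,0]
    - [0,0,0]

```text
clock: 21.17
position: [0.4634, -0.3442, 0.2114]
tool_rot: [3.138, -0.004, 0.193]
force: [-0.2, 0.7, -0.6]
grip_width: 0.0158
finger_force: 59.3
```

Emit:
apply_moves:
  linear:
    - [0.05,-0.15,0]
    - [0.1,-0.35,0]
    - [0.15,-0.55,0]
    - [0.2,-0.77,0]
    - [0.254,-0.978,0]
  delta_rot:
    - [0,0,0]
    - [0,0,0]
    - [0,0,0]
    - [0,0,0]
    - [0,0,0]

```text
clock: 21.58
position: [0.4682, -0.241, 0.2068]
tool_rot: [-3.141, -0.0, 0.193]
force: [0.7, -0.6, -0.8]
grip_width: 0.0157
finger_force: 59.3
```

Emit:
apply_moves:
  linear:
    - [0.05,-0.2,0]
    - [0.1,-0.4,0]
    - [0.15,-0.6,0]
    - [0.2,-0.8,0]
    - [0.254,-0.978,0]
  delta_rot:
    - [0,0,0]
    - [0,0,0]
    - [0,0,0]
    - [0,0,0]
    - [0,0,0]

```text
clock: 22.0
position: [0.4744, -0.1399, 0.2068]
tool_rot: [-3.141, -0.0, 0.194]
force: [0.9, -0.3, -0.1]
grip_width: 0.0159
finger_force: 59.3
```

Emit:
apply_moves:
  linear:
    - [0.05,-0.2,0]
    - [0.1,-0.4,0]
    - [0.15,-0.6,0]
    - [0.2,-0.8,0]
    - [0.254,-0.978,0]
  delta_rot:
    - [0,0,0]
    - [0,0,0]
    - [0,0,0]
    - [0,0,0]
    - [0,0,0]

```text
clock: 22.42
position: [0.4805, -0.0391, 0.2068]
tool_rot: [-3.141, -0.0, 0.194]
force: [-0.1, 0.3, -0.9]
grip_width: 0.0159
finger_force: 59.3
```

Emit:
apply_moves:
  linear:
    - [0.05,-0.2,0]
    - [0.1,-0.4,0]
    - [0.15,-0.6,0]
    - [0.2,-0.8,0]
    - [0.254,-0.978,0]
  delta_rot:
    - [0,0,0]
    - [0,0,0]
    - [0,0,0]
    - [0,0,0]
    - [0,0,0]

```text
clock: 22.83
position: [0.4866, 0.0618, 0.2068]
tool_rot: [-3.141, -0.0, 0.194]
force: [-0.2, 0.3, -1.0]
grip_width: 0.0157
finger_force: 59.3
```

Emit:
apply_moves:
  linear:
    - [0.05,-0.2,0]
    - [0.1,-0.4,0]
    - [0.15,-0.6,0]
    - [0.2,-0.8,0]
    - [0.254,-0.978,0]
  delta_rot:
    - [0,0,0]
    - [0,0,0]
    - [0,0,0]
    - [0,0,0]
    - [0,0,0]

```text
clock: 23.25
position: [0.4927, 0.1627, 0.2068]
tool_rot: [-3.141, -0.0, 0.194]
force: [0.3, 0.3, 0.4]
grip_width: 0.0159
finger_force: 59.3
```

Emit:
apply_moves:
  linear:
    - [0,0,0]
    - [0,0,0]
    - [0,0,0]
    - [0,0,0]
    - [0,0,0]
  delta_rot:
    - [0,0,-0.057]
    - [0,0,-0.114]
    - [0,0,-0.17]
    - [0,0,-0.227]
    - [0,0,-0.283]

```text
clock: 23.67
position: [0.4929, 0.1613, 0.2069]
tool_rot: [3.142, -0.0, 0.792]
force: [0.7, -0.7, -0.2]
grip_width: 0.0157
finger_force: 59.3
```

Emit:
apply_moves:
  linear:
    - [0,0,0]
    - [0,0,0]
    - [0,0,0]
    - [0,0,0]
    - [0,0,0]
  delta_rot:
    - [0,0,-0.057]
    - [0,0,-0.114]
    - [0,0,-0.17]
    - [0,0,-0.227]
    - [0,0,-0.283]

```text
clock: 24.08
position: [0.493, 0.1612, 0.2069]
tool_rot: [3.141, -0.0, 1.385]
force: [0.2, -0.1, -0.7]
grip_width: 0.0157
finger_force: 59.3
```

Emit:
apply_moves:
  linear:
    - [0,0,0]
    - [0,0,0]
    - [0,0,0]
    - [0,0,0]
    - [0,0,0]
  delta_rot:
    - [0,0,-0.057]
    - [0,0,-0.114]
    - [0,0,-0.17]
    - [0,0,-0.227]
    - [0,0,-0.283]

```text
clock: 24.5
position: [0.4929, 0.1611, 0.2069]
tool_rot: [3.141, 0.0, 1.977]
force: [-0.5, 0.4, -0.3]
grip_width: 0.0159
finger_force: 59.3
```

Emit:
apply_moves:
  linear:
    - [0,0,0]
    - [0,0,0]
    - [0,0,0]
    - [0,0,0]
    - [0,0,0]
  delta_rot:
    - [0,0,-0.057]
    - [0,0,-0.114]
    - [0,0,-0.17]
    - [0,0,-0.227]
    - [0,0,-0.283]

```text
clock: 24.92
position: [0.493, 0.161, 0.2069]
tool_rot: [3.142, 0.001, 2.57]
force: [-0.0, -0.6, 0.2]
grip_width: 0.0159
finger_force: 59.3
```

Emit:
apply_moves:
  linear:
    - [0,0,0]
    - [0,0,0]
    - [0,0,0]
    - [0,0,0]
    - [0,0,0]
  delta_rot:
    - [0,0,-0.057]
    - [0,0,-0.114]
    - [0,0,-0.17]
    - [0,0,-0.227]
    - [0,0,-0.281]

```text
clock: 25.33
position: [0.493, 0.161, 0.2068]
tool_rot: [-3.141, 0.001, -3.125]
force: [-0.2, -0.5, -0.8]
grip_width: 0.016
finger_force: 59.3
```

Emit:
apply_moves:
  linear:
    - [0,0,0.3]
    - [0,0,0.6]
    - [0,0,0.9]
    - [0,0,1.0]
    - [0,0,1.0]
  delta_rot:
    - [0,0,0]
    - [0,0,0]
    - [0,0,0]
    - [0,0,0]
    - [0,0,0]

```text
clock: 25.75
position: [0.492, 0.1607, 0.1049]
tool_rot: [-3.14, -0.003, -3.13]
force: [0.9, 1.0, -0.4]
grip_width: 0.0156
finger_force: 59.2
```

Run:
```python
from h import *
p,d,T=snap('w12');i=cv2.cvtColor(p,cv2.COLOR_RGB2HSV).astype(int);S,V=i[...,1],i[...,2]
s=monitor.observe();pos=s["position"]*1000;zt=s["position"][2]+.0065
w=np.zeros(S.shape,bool);w[60:215,190:380]=1
h=np.zeros(S.shape,bool);h[100:240,255:310]=1
hh=big(h&(V<170)&(S>100))[0];q=onplane(hh,T,zt);print("handle",bar(q),pos[0]-q[:,0].min())
print("col u=283",[(v,*p[v,283]) for v in range(90,205,8)])
print("tray near S",S[20:130:4,240],"left/right row 250",np.nonzero(S[225,100:460]<60)[0][[0,-1]]+100)
```

```text
25.75 [0.492  0.1607 0.1049] [-3.1397e+00 -3.1000e-03 -3.1303e+00] [-0.54  0.54  0.15  1.99 -0.14  0.62  1.28] [ 0.9  1.  -0.4] 0.0156
handle (array([466.4, 161.6]), np.float64(17.5), np.float64(17.0), np.float64(-7.17)) 34.869906233134714
col u=283 [(90, np.uint8(229), np.uint8(197), np.uint8(151)), (98, np.uint8(230), np.uint8(198), np.uint8(152)), (106, np.uint8(233), np.uint8(200), np.uint8(152)), (114, np.uint8(222), np.uint8(190), np.uint8(144)), (122, np.uint8(228), np.uint8(195), np.uint8(149)), (130, np.uint8(230), np.uint8(197), np.uint8(150)), (138, np.uint8(227), np.uint8(195), np.uint8(150)), (146, np.uint8(191), np.uint8(165), np.uint8(133)), (154, np.uint8(219), np.uint8(219), np.uint8(222)), (162, np.uint8(221), np.uint8(221), np.uint8(223)), (170, np.uint8(220), np.uint8(220), np.uint8(224)), (178, np.uint8(219), np.uint8(219), np.uint8(222)), (186, np.uint8(220), np.uint8(220), np.uint8(223)), (194, np.uint8(217), np.uint8(217), np.uint8(219)), (202, np.uint8(142), np.uint8(91), np.uint8(63))]
tray near S [137 139 136 135 138 137 135 135 133 136 139  94  90  90  90  91  89  88
  88  89  88  88  89  89  89  89  88  87] left/right row 250 [233 443]
```

View pics/w12.png

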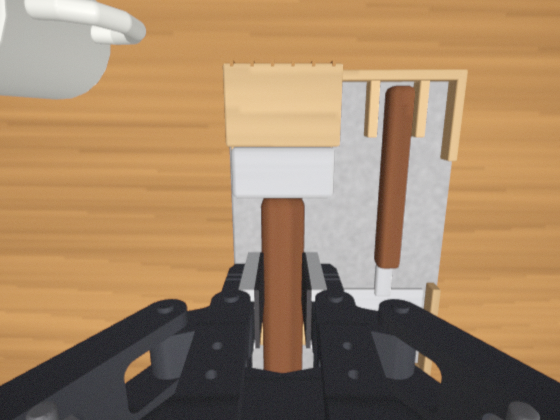

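The brush head (bristles v 65–145, ferrule to v≈197) is above its pocket, held square. The spatula handle lies in its guide between the ridges at u 372 and 420.

Emit:
apply_moves:
  linear:
    - [-0.013,0,0.2]
    - [-0.013,0,0.4]
    - [-0.013,0,0.6]
    - [-0.013,0,0.74]
    - [-0.013,0,0.74]
  delta_rot:
    - [0,0,0]
    - [0,0,0]
    - [0,0,0]
    - [0,0,0]
    - [0,0,0]

```text
clock: 26.22
position: [0.4943, 0.1614, 0.032]
tool_rot: [-3.141, -0.001, -3.13]
force: [-1.0, -0.3, -0.8]
grip_width: 0.0159
finger_force: 59.2
```

Emit:
apply_moves:
  linear:
    - [0,0,0]
    - [0,0,0.05]
    - [0,0,0.1]
    - [0,0,0.1]
    - [0,0,0.1]
  delta_rot:
    - [0,0,0]
    - [0,0,0]
    - [0,0,0]
    - [0,0,0]
    - [0,0,0]

```text
clock: 26.63
position: [0.4944, 0.1615, 0.0226]
tool_rot: [3.142, 0.0, -3.13]
force: [1.0, 0.3, -0.4]
grip_width: 0.0158
finger_force: 59.2
```

Emit:
apply_moves:
  linear:
    - [0,0,0.03]
    - [0,0,0.062]
    - [0,0,0.062]
    - [0,0,0.062]
    - [0,0,0.062]
  delta_rot:
    - [0,0,0]
    - [0,0,0]
    - [0,0,0]
    - [0,0,0]
    - [0,0,0]

```text
clock: 27.05
position: [0.4942, 0.1614, 0.016]
tool_rot: [-3.141, -0.0, -3.13]
force: [-0.0, 0.2, -0.5]
grip_width: 0.0162
finger_force: 59.3
```

Emit:
apply_moves:
  linear:
    - [0,0,0]
    - [0,0,0]
    - [0,0,0]
    - [0,0,0]
    - [0,0,0]
  delta_rot:
    - [0,0,0]
    - [0,0,0]
    - [0,0,0]
    - [0,0,0]
    - [0,0,0]
  gripper: -0.35

```text
clock: 27.47
position: [0.4943, 0.1615, 0.0161]
tool_rot: [-3.142, 0.0, -3.13]
force: [0.2, -0.5, 0.4]
grip_width: 0.028
finger_force: 0.0
```

Emit:
apply_moves:
  linear:
    - [0,0,-0.05]
    - [0,0,-0.2]
    - [0,0,-0.45]
    - [0,0,-0.75]
    - [0,0,-1.0]
  delta_rot:
    - [0,0,0]
    - [0,0,0]
    - [0,0,0]
    - [0,0,0]
    - [0,0,0]

```text
clock: 27.88
position: [0.4943, 0.1613, 0.118]
tool_rot: [3.142, 0.0, -3.13]
force: [1.4, -0.1, 0.2]
grip_width: 0.0275
finger_force: 0.0
```

Emit:
apply_moves:
  linear:
    - [0,0,-0.25]
    - [0,0,-0.5]
    - [0,0,-0.75]
    - [0,0,-1.0]
    - [0,0,-1.0]
  delta_rot:
    - [0,0,0]
    - [0,0,0]
    - [0,0,0]
    - [0,0,0]
    - [0,0,0]

```text
clock: 28.3
position: [0.4959, 0.1619, 0.2207]
tool_rot: [3.139, 0.005, -3.13]
force: [1.1, 0.4, 0.7]
grip_width: 0.0275
finger_force: 0.0
```

Emit:
apply_moves:
  linear:
    - [0.2,0,-0.1]
    - [0.4,0,-0.2]
    - [0.5,0,-0.3]
    - [0.5,0,-0.3]
    - [0.5,0,-0.3]
  delta_rot:
    - [0,0,0]
    - [0,0,0]
    - [0,0,0]
    - [0,0,0]
    - [0,0,0]

```text
clock: 28.72
position: [0.4445, 0.1611, 0.2466]
tool_rot: [3.141, 0.001, -3.13]
force: [0.5, -0.3, 0.1]
grip_width: 0.0276
finger_force: 0.0
```

Run:
```python
from h import *
p,d,T=snap('w13');W=cloud("wrist",d,T);i=cv2.cvtColor(p,cv2.COLOR_RGB2HSV).astype(int);S,V=i[...,1],i[...,2]
c=np.array([539,201.5]);a=.0118;R=np.array([[np.cos(a),-np.sin(a)],[np.sin(a),np.cos(a)]])
for b in big((V<165)&(S>90)&(W[...,0]>.38)&(W[...,0]<.7)&(W[...,1]>.11)&(W[...,1]<.3),5):
    if b.sum()<150: continue
    r=bar(onplane(b,T,.0235));print(b.sum(),"tray frame",((r[0]-c)@R).round(1),r[1:],np.median(W[...,2][b]).round(4))
for n in("top",):
    q,d2=optics.grab_frame(n);f=np.load("top0.npz");D=np.abs(q.astype(int)-f["p"]).max(-1)>60
    for u,v,nm in((267,248,"mug"),(272,128,"tumb"),(360,168,"jar"),(405,166,"salt"),(327,241,"mill"),(130,268,"bowl"),(400,285,"blue")):
        print(nm,D[v-14:v+14,u-14:u+14].mean().round(3))
    W2=cloud("top",d2,Tcam("top"))
    m=(W2[...,2]>.028)&(W2[...,0]>.4)&(W2[...,0]<.68)&(W2[...,1]>.126)&(W2[...,1]<.276);print("above 28mm in tray (top)",m.sum())
```

```text
28.7167 [0.4445 0.1611 0.2466] [ 3.1407e+00  1.2000e-03 -3.1295e+00] [-0.64  0.26  0.2   1.98 -0.07  0.91  1.18] [ 0.5 -0.3  0.1] 0.0276
1615 tray frame [-71.8  33.2] (np.float64(115.4), np.float64(17.9), np.float64(-0.13)) 0.0249
1556 tray frame [-17.7 -39.7] (np.float64(119.6), np.float64(19.4), np.float64(0.26)) 0.0231
387 tray frame [113.1   3.6] (np.float64(36.1), np.float64(22.8), np.float64(75.37)) 0.0247
174 tray frame [127.9 -45.6] (np.float64(43.2), np.float64(5.8), np.float64(90.39)) 0.0147
mug 0.0
tumb 0.0
jar 0.0
salt 0.0
mill 0.0
bowl 0.0
blue 0.0
above 28mm in tray (top) 2211
```

Run:
```python
from h import *
f=np.load("w13.npz");g=optics.grab_frame("scene");c=np.array([.539,.2015]);a=.0118;R=np.array([[np.cos(a),-np.sin(a)],[np.sin(a),np.cos(a)]])
for n,W in(("wrist",cloud("wrist",f["d"],f["T"])),("scene",cloud("scene",g[1],Tcam("scene")))):
    t=(W[...,:2]-c)@R
    for nm,x,y,e in(("spat blade",22,32,12),("spat blade far",55,32,12),("spat tail",-122,32,24),("spat front",-15,32,24),("bristle",-115,-40,20),("ferrule",-90,-40,22),("brush tail",30,-40,22),("spr blade",115,-45,12),("spr tail",115,58,24),("spr front",115,-8,24)):
        m=(abs(t[...,0]-x/1000)<.005)&(abs(t[...,1]-y/1000)<.005);print(n,nm,m.sum(),(np.median(W[...,2][m])*1000).round(1) if m.any() else None,"expect",e)
```

```text
wrist spat blade 0 None expect 12
wrist spat blade far 0 None expect 12
wrist spat tail 96 25.4 expect 24
wrist spat front 64 25.3 expect 24
wrist bristle 91 21.5 expect 20
wrist ferrule 96 23.3 expect 22
wrist brush tail 73 23.3 expect 22
wrist spr blade 58 13.5 expect 12
wrist spr tail 0 None expect 24
wrist spr front 67 25.1 expect 24
scene spat blade 11 12.2 expect 12
scene spat blade far 14 10.5 expect 12
scene spat tail 12 24.7 expect 24
scene spat front 14 25.0 expect 24
scene bristle 55 652.2 expect 20
scene ferrule 26 621.9 expect 22
scene brush tail 9 21.8 expect 22
scene spr blade 11 12.1 expect 12
scene spr tail 16 23.1 expect 24
scene spr front 13 24.2 expect 24
```

All the heights match flat seating, and the robot is clear of everything.

```bash
python3 -c "
from workcell import workorder
print(workorder.job_done())"
```

```text
the job is handed in; nothing more can be done
None
```

The spreader, spatula and brush (placed in that order) measured flat in their own compartments; the crockery, jar and mill showed no movement. I handed the job in at about 29 s, within the 72 s limit; the hand-in gave no verdict.

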